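# Clear the tape roll off the parts bin and load the prints

### The job

A roll of masking tape is lying over the parts bin under the bench light: first take it off and lay it flat in the middle of the filler tin's lid. Then put the three white printed parts (the round flange with a lug, the L-bracket and the sleeve) into the bin, down below its rim. Leave the spray can, the glue bottle, the cutter knife and the sanding block standing or lying where they are.

Things in the scene. Friction and masses are not known exactly. Their poses are not given: they have to be found in the camera images.
- bin: Fixed grey open-topped parts bin, 100 (x) x 190 (y) x 60 (z) mm, walls and floor 5 thick (inside 90 x 180). Origin: centre of its underside, on the table; z up, long side along y. It stands with its long side pointing roughly away from the robot, open to both sides (its +-x).
- light (a point): Middle of the underside of a straight aluminium light bar fixed over the bin: at x 2.5, y 0, z 250 of the bin, same axes. Bar 45 deep (x) x 340 long (y) x 30 mm high, on two 14-thick posts at y +-155 with round feet (radius 22, 6 high). It hangs over the bin mouth: a tool pointing straight down cannot get over the mouth; lean it to come in under the bar from the side (bin +x or -x).
- roll: Roll of masking tape, a ring of outer diameter 115 mm, core hole diameter 76 (wall 19.5), 24 high, about 0.18 kg. It starts flat across the two long rims of the bin, underside at the bin's z 60. Origin: centre of its underside; z is the ring axis.
- tin: Round metal tin of filler with a closed flat lid, diameter 150 mm, 80 high, fixed. Origin: centre of its underside, on the table; the lid's top is at z 80.
- flange: White printed flange: disc of diameter 62 mm, 8 thick, with an upright lug on its centre, 10 thick (x) x 28 wide (y), top at z 42. Origin: centre of the disc's underside. Starts disc down.
- bracket: White printed L-bracket: base plate 60 (x) x 36 (y) x 7 mm thick, with an upright plate 9 thick (x) x 36 wide (y) at its -x end, centred on x -25.5, top at z 42. Origin: centre of the base's underside. Starts base down.
- sleeve: White printed flanged sleeve (solid): foot of diameter 46 mm, 8 high, then a barrel of diameter 30 up to z 46. Origin: centre of the foot's underside. Starts upright.
- can: Bystander: spray can with a green cap, diameter 53 mm, 152 high, standing. Origin: centre of its underside.
- glue: Bystander: white glue bottle, diameter 36 mm, tapering to a nozzle, 120 high, standing. Origin: centre of its underside.
- cutter: Bystander: cutter knife lying flat along its x, 125 mm long (x from -60 to +65), 22 wide, 19 high. Origin: underside, near the middle.
- sander: Bystander: cork sanding block, 34 (x) x 62 (y) x 28 (z) mm, lying flat. Origin: centre of its underside.

How it is judged:
By the outcome, as a careful person would: the job done as asked, in the order asked, and still so for the second after the job is handed in, with the robot touching nothing.
It also fails if it takes over 72 s, if anything falls off the work surface, if the arm or the gripper's body presses on something with over 40 N, if the wrist force passes 120 N, or if a joint passes its speed limit or range.

### The arm

A 7-joint arm with a two-finger parallel gripper is mounted at the origin on the work surface. World frame = base frame: x ahead of the robot, y to its left, z up, the work surface at z = 0. Lengths are in mm, angles in rad, forces in N, time in s.
With the tool pointing down it reaches from about 425 to 825 mm from the base axis. Payload 3.6 kg.
Tool frame: the origin (TCP) lies between the finger pads, 19 mm behind the fingertips; this is the grasp point; z points along the fingers, y is the line along which they close (so a half turn about z gives the same grasp; the last joint's range is limited). The gripper opens to 85 mm and grips with 20 to 120 N. Pads are 22 mm wide; open, the fingers measure 114 mm over their backs; the gripper's body (76 mm by 85 mm) begins 54 mm behind the grasp point. The pads swing forward as they close: fully open they stand 13 mm farther back than shut.
Start: joints at [-0.026, 0.615, -0.013, 1.423, 0.008, 1.103, -0.04], TCP at [649.972, 0.023, 249.997] pointing down, gripper open.
Joint ranges: [-3.12, 3.12], [-0.3, 2.06], [-1.34, 1.32], [0.26, 2.42], [-1.36, 4.5], [0.01, 1.98], [-2.84, 2.84]. Speed limits (rad/s): [2.79, 2.79, 3.14, 3.14, 3.14, 3.14, 3.14].

### API

Orientations are given as a 3x3 rotation matrix whose columns are the frame's x, y, z axes.
In Python, from bench import * gives the robot as it stands. The module is installed in compiled form; this text tells all that it offers.
- The arm moves only by the tool jog_arm, never from a script. Its argument "series" is a list of rows, each a list of 7 numbers: the shift along the tool's x, y, z in m, then the turn, a rotation vector about the tool's x, y, z in degrees, then the finger opening in m, from 0 to 0.0854. In form: [[dx, dy, dz, rx, ry, rz, grip], ...]. A call has exactly 5 rows; each row is the pose to reach, as a shift and turn from the pose commanded when the call began, along the tool's axes at that moment; what a row does not reach only later rows make up. A row lasts 1/10 s, in which the tool goes at most 50 mm and 8.59 degrees, less where a joint would pass 70% of its speed; a pose out of reach is approached as far as the arm can. A call with a gripper value outside its range is refused whole. The fingers move at their own pace and stop on an object; "newtons" is the grip in N (left out, the last holds). Time passes only in rows, so rows that repeat a pose let the fingers close, or fill a call up. It gives the time, the measured TCP pose, the force, the opening and the grip force at its end, in the units of the state.
- read_state(): the state, without advancing time (a new reading comes with each control period).
- get_image(name): name is "scene" or "side" or "wrist"; returns a dict with "img" (480x640x3 uint8, red, green, blue), "mtx" (3x3 intrinsics, pixels), "eye" and "attitude" of the camera in the world; the wrist camera has in their place "tool_from_camera" (4x4, takes a point from camera to tool coordinates, whose origin is the TCP and whose axes are the flange's). Camera axes: x right, y down, z forward; pixel columns grow to the right and rows downward; lengths in mm; the calibration is good to about 2 mm. A picture is of the moment at which its call begins: read the wrist's pose just before it. There is no depth.
- job_done(): hands the job in; it is judged then, once.
The state is a dict: "time": time; "joints": joint angles; "dq": joint speeds; "joint_torque": joint torques, N m; "eef_pos": TCP position; "eef_rot": TCP orientation; "force": force on the tool from outside, world axes, zero at the start; "wrist_torque": the same for the moment, N m; "width": opening from 0.0 (shut) to 1.0 (fully open); "gripper_force": force on a finger pad.
Only numpy, scipy, OpenCV 4.12 (cv2) and the standard library are available. Lean on these libraries where they do the work, as an engineer would, in place of code of your own. Each camera call takes 0.05 s, during which the arm holds its last target. There are 200 camera calls.

## Working session

There is one attempt and no reset: what is moved stays moved. The work goes in short steps, Python scripts to look and compute and a tool call to move; the robot and the scene stay as the last step left them, time stands still between calls to the robot, and variables do not carry over. Pictures are saved under pics/ and viewed, at most 10 in all, crops included, and the job is handed in when it is done.

Besides the shell and the picture viewer there is one more tool, called as name([rows], argument=value, ...), one row to a line, values as JSON. jog_arm: Moves the arm, as the interface text tells. Its arguments: {"type":"object","properties":{"series":{"type":"array","items":{"type":"array","items":{"type":"number"}}},"newtons":{"type":"number"}},"required":["series"]}

```bash
mkdir -p pics; python3 - <<'E'
from bench import *
import cv2,numpy as np
for n in("scene","side"):
    d=get_image(n); cv2.imwrite(f"pics/{n}0.png",d["img"][:,:,::-1]); np.savez(f"{n}0.npz",**{k:np.array(v) for k,v in d.items()})
    print(n,np.round(d["mtx"],1).tolist(),np.round(d["eye"]),np.round(d["attitude"],3).tolist())
d=get_image("wrist"); print(np.round(d["tool_from_camera"],3).tolist())
E
```

```text
scene [[444.0, 0.0, 314.7], [0.0, 444.0, 235.6], [0.0, 0.0, 1.0]] [ 971. -604.  749.] [[0.792, 0.379, -0.478], [0.61, -0.478, 0.632], [0.011, -0.793, -0.61]]
side [[481.6, 0.0, 320.0], [0.0, 481.6, 235.8], [0.0, 0.0, 1.0]] [499. 991. 740.] [[-1.0, 0.016, 0.022], [-0.012, 0.492, -0.87], [-0.025, -0.87, -0.492]]
[[0.0, -0.945, -0.328, 84.223], [1.0, 0.0, 0.0, -0.973], [-0.0, -0.328, 0.945, -124.586], [0.0, 0.0, 0.0, 1.0]]
```

View pics/scene0.png

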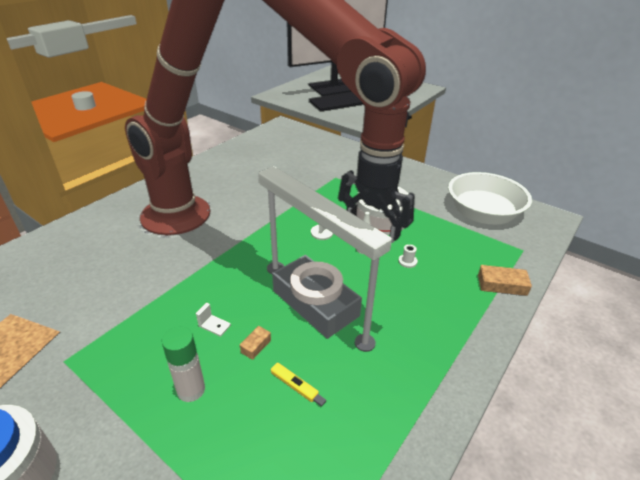

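View pics/side0.png

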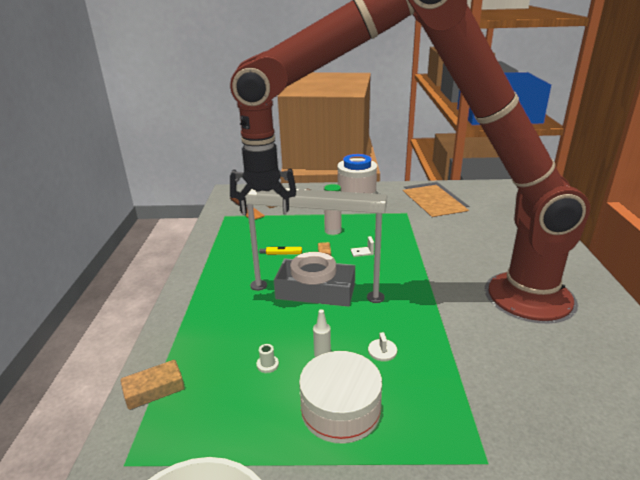

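The scene view shows the bin with the roll at (317,285), post feet at (275,268) and (366,342), bracket (213,322), sander (256,342), cutter (298,384), can (186,370), sleeve (408,258) and flange (322,230). The side view shows the tin lid at (341,383), flange (383,348), sleeve (267,362), glue (321,335) and post feet at (259,285) and (376,297).

```bash
cat > h.py <<'E'
import numpy as np,cv2
def load(n): return dict(np.load(n+".npz"))
def ray(d,p):
    K=d["mtx"]; v=np.linalg.inv(K)@np.array([p[0],p[1],1.]); v=d["attitude"]@v
    return np.array(d["eye"],float).ravel(),v/np.linalg.norm(v)
def plane(d,p,z):
    o,v=ray(d,p); return o+v*(z-o[2])/v[2]
def tri(*dp):
    A=np.zeros((3,3));b=np.zeros(3);R=[ray(d,p) for d,p in dp]
    for o,v in R:
        P=np.eye(3)-np.outer(v,v);A+=P;b+=P@o
    x=np.linalg.solve(A,b)
    return x,[round(float(np.linalg.norm(np.cross(x-o,v))),1) for o,v in R]
def wrist():
    from bench import read_state,get_image
    s=read_state();d=get_image("wrist");T=np.array(d["tool_from_camera"]);R=np.array(s["eef_rot"]).reshape(3,3)
    return dict(img=d["img"],mtx=np.array(d["mtx"]),eye=np.array(s["eef_pos"])+R@T[:3,3],attitude=R@T[:3,:3])
E
python3 - <<'E'
from h import *
s,d=load("scene0"),load("side0")
np.set_printoptions(precision=0,suppress=True)
print("feet",plane(s,(275,268),6),plane(s,(366,342),6),plane(d,(259,285),6),plane(d,(376,297),6))
print("roll tri",tri((s,(317,283)),(d,(314,267))))
print("flange",plane(s,(322,232),8),plane(d,(383,349),8));print("sleeve",plane(s,(408,260),8),plane(d,(267,363),8))
print("bracket",plane(s,(214,323),7),plane(d,(362,252),7))
print("tin",plane(d,(341,383),80),"glue",tri((s,(322,200)),(d,(321,312))),plane(d,(321,355),0))
print("sander",plane(s,(256,338),28),"can",plane(s,(190,395),0),"cutter",plane(s,(298,382),10))
print(plane(s,(203,312),25),plane(s,(225,328),7))
for n,im in(("scene",s),("side",d)):
    g=cv2.cvtColor(im["img"],cv2.COLOR_RGB2HSV); m=((g[...,1]<60)&(g[...,2]>150)).astype(np.uint8)
    k,l,st,c=cv2.connectedComponentsWithStats(m)
    print(n,[(st[i].tolist(),c[i].round().tolist()) for i in range(1,k) if 30<st[i,4]<9000 and c[i,1]>190])
E
```

```text
feet [392.  -1.   6.] [696. -57.   6.] [691. -49.   6.] [388.  10.   6.]
roll tri (array([545., -33.,  70.]), [1.9, 1.9])
flange [396. 189.   8.] [390. 200.   8.]
sleeve [640. 231.   8.] [638. 239.   8.]
bracket [ 408. -218.    7.] [ 409. -206.    7.]
tin [485. 365.  80.] glue (array([472., 168., 123.]), [57.7, 57.7]) [525. 208.   0.]
sander [ 521. -204.   28.] can [ 500. -363.    0.] cutter [ 646. -221.   10.]
[ 379. -221.   25.] [ 437. -213.    7.]
scene [([275, 196, 17, 21, 196], [281.0, 205.0]), ([311, 224, 23, 16, 224], [321.0, 232.0]), ([399, 245, 18, 23, 253], [409.0, 257.0]), ([290, 261, 53, 43, 1082], [316.0, 282.0]), ([196, 303, 34, 33, 466], [212.0, 322.0]), ([169, 364, 27, 38, 494], [184.0, 382.0])]
side [([246, 189, 36, 16, 418], [264.0, 198.0]), ([254, 205, 29, 10, 184], [269.0, 210.0]), ([287, 207, 37, 8, 196], [304.0, 211.0]), ([328, 210, 11, 25, 247], [333.0, 221.0]), ([341, 211, 25, 3, 56], [352.0, 212.0]), ([351, 237, 23, 20, 188], [363.0, 249.0]), ([291, 252, 45, 32, 777], [314.0, 267.0]), ([299, 310, 83, 126, 5769], [339.0, 386.0]), ([368, 333, 29, 28, 494], [382.0, 349.0]), ([257, 344, 22, 29, 355], [266.0, 360.0]), ([319, 432, 50, 11, 164], [343.0, 438.0])]
```

```bash
cat >> h.py <<'E'
from scipy.spatial.transform import Rotation as Ro
def tool(phi,lean,flip=1):
    """phi: world heading (deg) of the side the tool leans back to; flip=1: camera on the low side"""
    a,l=np.radians([phi,lean]); v=np.array([np.cos(a),np.sin(a),0]); k=np.array([0,0,1.])
    z=-v*np.sin(l)-k*np.cos(l); x=flip*(v*np.cos(l)-k*np.sin(l)); return np.c_[x,np.cross(z,x),z]
def plan(*targets,start=None):
    """print shift (mm, tool axes), turn (deg) for each successive target (pos,R)"""
    if start is None:
        from bench import read_state
        s=read_state(); start=(np.array(s["eef_pos"]),np.array(s["eef_rot"]).reshape(3,3))
    p,R=start
    for P,Q in targets:
        P=np.array(P,float); t=np.round(R.T@(P-p)); r=np.round(Ro.from_matrix(R.T@Q).as_rotvec(degrees=True),1)
        print("move",t.tolist(),r.tolist(),"len %.0f ang %.0f"%(np.linalg.norm(t),np.linalg.norm(r)))
        p,R=p+R@t,R@Ro.from_rotvec(r,degrees=True).as_matrix()
def half(R,Q,f=.5): 
    return R@Ro.from_rotvec(f*Ro.from_matrix(R.T@Q).as_rotvec()).as_matrix()
E
python3 - <<'E'
from h import *
from bench import *
s=read_state(); R=np.array(s["eef_rot"]).reshape(3,3); print(R.round(2))
phi=79.5
G=np.array([591,-41,76.])
for f in (1,-1):
    Q=tool(phi,40,f); print(Q.round(2)); 
    P=G-130*Q[:,2]
    mid=half(R,Q); m3=half(R,Q,.34);m4=half(R,Q,.67)
    p0=np.array(s["eef_pos"]); w=np.array([620,120,300]); plan((p0*.5+w*.5,m3),(w,m4),(P,Q))
E
```

```text
[[-0.  1. -0.]
 [ 1.  0. -0.]
 [-0. -0. -1.]]
[[ 0.14  0.98 -0.12]
 [ 0.75 -0.18 -0.63]
 [-0.64  0.   -0.77]]
move [60.0, -15.0, -25.0] [1.2, -13.6, 3.4] len 67 ang 14
move [51.0, -19.0, -39.0] [1.2, -13.1, 3.4] len 67 ang 14
move [-15.0, -2.0, 147.0] [1.2, -13.2, 3.3] len 148 ang 14
[[-0.14 -0.98 -0.12]
 [-0.75  0.18 -0.63]
 [ 0.64 -0.   -0.77]]
move [60.0, -15.0, -25.0] [19.8, 1.8, -54.3] len 67 ang 58
move [51.0, 33.0, -27.0] [19.2, 1.7, -52.7] len 66 ang 56
move [-29.0, -29.0, 141.0] [19.2, 1.7, -52.7] len 147 ang 56
```

jog_arm([
  [0.05,-0.015,-0.025,0.8,-8,2,0.085],
  [0.09,-0.025,-0.04,1.6,-16,4,0.085],
  [0.12,-0.03,-0.05,2.4,-24,6,0.085],
  [0.12,-0.03,-0.05,2.4,-27,6.8,0.085],
  [0.12,-0.03,-0.05,2.4,-27,6.8,0.085],
])

```text
time: 0.65
eef_pos: [619.1, 125.0, 297.7]
eef_rot: [[0.095, 0.993, -0.067], [0.885, -0.115, -0.45], [-0.455, -0.017, -0.89]]
force: [0.1, -0.8, -0.6]
width: 0.994
gripper_force: 0.0
```

```bash
python3 - <<'E'
from h import *
Q=tool(79.5,40); G=np.array([591,-41,76.])
plan((G-130*Q[:,2],Q))
E
```

```text
move [-20.0, -1.0, 147.0] [1.3, -12.9, 3.8] len 148 ang 14
```

jog_arm([
  [-0.02,-0.001,0.147,1.3,-12.9,3.8,0.085],
  [-0.02,-0.001,0.147,1.3,-12.9,3.8,0.085],
  [-0.02,-0.001,0.147,1.3,-12.9,3.8,0.085],
  [-0.02,-0.001,0.147,1.3,-12.9,3.8,0.085],
  [-0.02,-0.001,0.147,1.3,-12.9,3.8,0.085],
])

```text
time: 1.15
eef_pos: [606.6, 32.3, 178.3]
eef_rot: [[0.152, 0.981, -0.123], [0.749, -0.196, -0.632], [-0.644, 0.004, -0.765]]
force: [-0.5, 0.3, 1.0]
width: 0.997
gripper_force: 0.0
```

```bash
python3 - <<'E'
from h import *
d=wrist(); np.savez("w1.npz",**d); cv2.imwrite("pics/w1.png",d["img"][:,:,::-1])
E
```

```text
(no output)
```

View pics/w1.png

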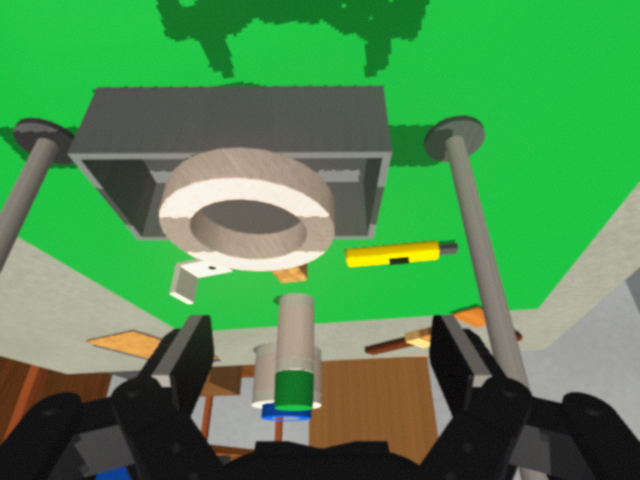

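The wrist view shows the roll's top face between x 160 and 334 with its far edge at y 271, the bin's near rim corners at (72,154) and (391,152), the far ones at (138,238) and (377,238), and the feet at (45,140) and (455,138).

```bash
python3 - <<'E'
from h import *
w,s,d=load("w1"),load("scene0"),load("side0")
np.set_printoptions(precision=0,suppress=True)
print("rim",*[plane(w,p,60) for p in((72,154),(391,152),(138,238),(377,238))])
print("feet",plane(w,(45,138),6),plane(w,(455,138),6), "tri",tri((w,(45,138)),(s,(275,268)),(d,(376,297))),tri((w,(455,138)),(s,(366,342)),(d,(259,285))))
P=[plane(w,p,84)[:2] for p in((160,212),(334,215),(250,271),(190,253),(306,253))]
print(P)
from scipy.optimize import least_squares as L
r=L(lambda c:[np.hypot(*(p-c[:2]))-c[2] for p in P],[545,-30,57]); print("roll",r.x,r.cost)
# roll top centre in 3 views
print("tri",tri((w,(247,222)),(s,(317,279)),(d,(314,262))))
E
```

```text
rim [457.  36.  60.] [642.   0.  60.] [438. -59.  60.] [626. -98.  60.]
feet [390.   8.   6.] [692. -53.   6.] tri (array([387.,   4.,   1.]), [1.6, 1.2, 0.7]) (array([693., -55.,   3.]), [1.2, 1.5, 1.6])
[array([499.,   2.]), array([603., -23.]), array([524., -88.]), array([492., -51.]), array([575., -68.])]
roll [543. -30.  56.] 47.13606295014689
tri (array([544., -31.,  81.]), [4.1, 1.9, 5.0])
```

```bash
python3 - <<'E'
from h import *
Q=tool(78.7,40); G=np.array([590,-39.5,74.])
plan((G-45*Q[:,2],Q),(G,Q))
E
```

```text
move [10.0, -4.0, 84.0] [0.4, -0.0, -0.1] len 85 ang 0
move [-0.0, 1.0, 45.0] [-0.0, -0.0, -0.0] len 45 ang 0
```

jog_arm([
  [0.01,-0.004,0.042,0.4,0,0,0.055],
  [0.01,-0.004,0.084,0.4,0,0,0.055],
  [0.01,-0.004,0.105,0.4,0,0,0.055],
  [0.01,-0.004,0.12,0.4,0,0,0.055],
  [0.01,-0.004,0.129,0.4,0,0,0.055],
])

```text
time: 1.7
eef_pos: [590.4, -37.7, 73.9]
eef_rot: [[0.152, 0.981, -0.124], [0.752, -0.196, -0.63], [-0.642, 0.002, -0.767]]
force: [-0.1, -0.4, 0.4]
width: 0.644
gripper_force: 0.0
```

```bash
python3 - <<'E'
from h import *
from bench import *
d=wrist(); np.savez("w2.npz",**d); cv2.imwrite("pics/w2.png",d["img"][:,:,::-1])
E
```

```text
(no output)
```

View pics/w2.png

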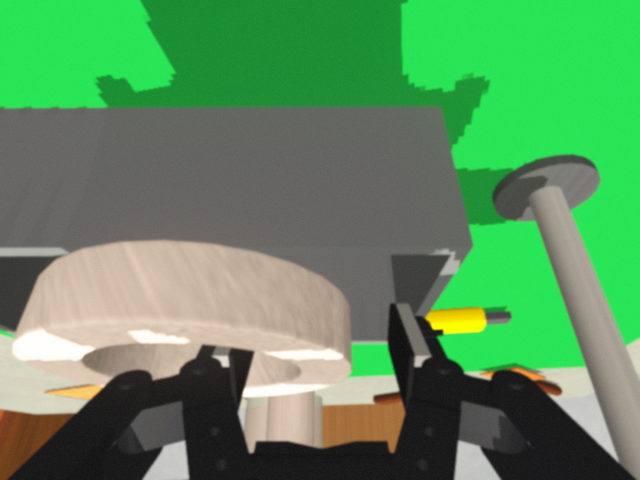

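The inner finger at (225,365) is in the core hole and the outer one at (405,335) is clear of the wall, so I close.

jog_arm([
  [0,0,0,0,0,0,0.005],
  [0,0,0,0,0,0,0.005],
  [0,0,0,0,0,0,0.005],
  [0,0,0,0,0,0,0.005],
  [0,0,0,0,0,0,0.005],
], newtons=60)

```text
time: 2.25
eef_pos: [590.4, -36.3, 74.5]
eef_rot: [[0.15, 0.981, -0.123], [0.752, -0.194, -0.631], [-0.642, 0.002, -0.766]]
force: [0.3, 0.9, 6.2]
width: 0.246
gripper_force: 57.1
```

```bash
python3 - <<'E'
from h import *
from bench import *
s=read_state(); print(s["width"],s["gripper_force"])
p0=np.array(s["eef_pos"]);R=np.array(s["eef_rot"]).reshape(3,3)
Q=tool(78.7,40)
# target at tin: rotate whole about z by a
for a in (0,30,60):
    v=np.array([485,365]); rel=p0-np.array([543,-30,60]); Z=Ro.from_euler('z',a,degrees=True).as_matrix()
    T=np.array([485,365,80.])+Z@rel
    print(a,T.round())
up=p0+[0,0,20]; out=p0+np.r_[np.array([.196,.981])*150,90]
plan((up,R),(out,R))
E
```

```text
0.2464577415141829 57.08842311054468
0 [532. 359.  94.]
30 [529. 383.  94.]
60 [514. 403.  94.]
move [-13.0, 0.0, -15.0] [0.0, 0.0, 0.0] len 20 ang 0
move [70.0, 1.0, -150.0] [0.0, 0.0, 0.0] len 166 ang 0
```

jog_arm([
  [-0.013,0,-0.015,0,0,0,0.005],
  [0.0,0,-0.05,0,0,0,0.005],
  [0.02,0,-0.09,0,0,0,0.005],
  [0.04,0,-0.13,0,0,0,0.005],
  [0.057,0,-0.17,0,0,0,0.005],
])

```text
time: 2.75
eef_pos: [618.8, 116.2, 166.1]
eef_rot: [[0.147, 0.981, -0.125], [0.754, -0.193, -0.628], [-0.64, -0.002, -0.768]]
force: [0.5, -0.0, -2.6]
width: 0.247
gripper_force: 57.3
```

```bash
python3 - <<'E'
from h import *
from bench import *
s=read_state();R=np.array(s["eef_rot"]).reshape(3,3);p=np.array(s["eef_pos"]); print(p,s["width"])
plan((p+[0,10,35],R),([540,280,205],R),([532,359,150],R))
E
```

```text
[618.77111287 116.22250251 166.12348513] 0.24709809856295353
move [-15.0, -2.0, -33.0] [0.0, 0.0, 0.0] len 36 ang 0
move [102.0, -107.0, -90.0] [0.0, 0.0, 0.0] len 173 ang 0
move [94.0, -23.0, -6.0] [0.0, 0.0, 0.0] len 97 ang 0
```

jog_arm([
  [-0.015,-0.002,-0.033,0,0,0,0.005],
  [0.01,-0.03,-0.06,0,0,0,0.005],
  [0.035,-0.055,-0.085,0,0,0,0.005],
  [0.065,-0.085,-0.105,0,0,0,0.005],
  [0.09,-0.11,-0.123,0,0,0,0.005],
])

```text
time: 3.25
eef_pos: [538.0, 283.3, 201.8]
eef_rot: [[0.146, 0.981, -0.125], [0.754, -0.192, -0.628], [-0.64, -0.003, -0.768]]
force: [0.4, 0.4, -2.9]
width: 0.249
gripper_force: 57.6
```

jog_arm([
  [0.035,-0.01,-0.005,0,0,0,0.005],
  [0.07,-0.02,-0.005,0,0,0,0.005],
  [0.094,-0.023,-0.006,0,0,0,0.005],
  [0.094,-0.023,-0.006,0,0,0,0.005],
  [0.094,-0.023,-0.006,0,0,0,0.005],
])

```text
time: 3.75
eef_pos: [531.9, 358.5, 146.3]
eef_rot: [[0.148, 0.981, -0.126], [0.751, -0.194, -0.631], [-0.644, -0.001, -0.765]]
force: [-0.0, -0.6, -2.0]
width: 0.245
gripper_force: 57.6
```

```bash
python3 - <<'E'
from h import *
from bench import *
s=read_state(); print(np.round(s["eef_pos"]),s["width"])
a=get_image("side"); b=get_image("scene")
for n,q in(("side1",a),("scene1",b)): np.savez(n+".npz",**{k:np.array(v) for k,v in q.items()})
d=wrist(); np.savez("w3.npz",**d)
im=np.hstack([cv2.resize(a["img"][140:460,200:520],(400,400)),cv2.resize(b["img"][100:350,250:500],(400,400))])
cv2.imwrite("pics/p3.png",im[:,:,::-1])
# lid ellipse in first side image
g=cv2.cvtColor(load("side0")["img"],cv2.COLOR_RGB2HSV); m=((g[...,1]<60)&(g[...,2]>195)).astype(np.uint8)
k,l,st,c=cv2.connectedComponentsWithStats(m[340:420,290:390]);print(st[1:][st[1:,4]>500],c[1:][st[1:,4]>500])
E
```

```text
[532. 358. 146.] 0.24535902980492263
[[   9   11   83   62 4003]] [[50.27529353 41.4961279 ]]
```

View pics/p3.png

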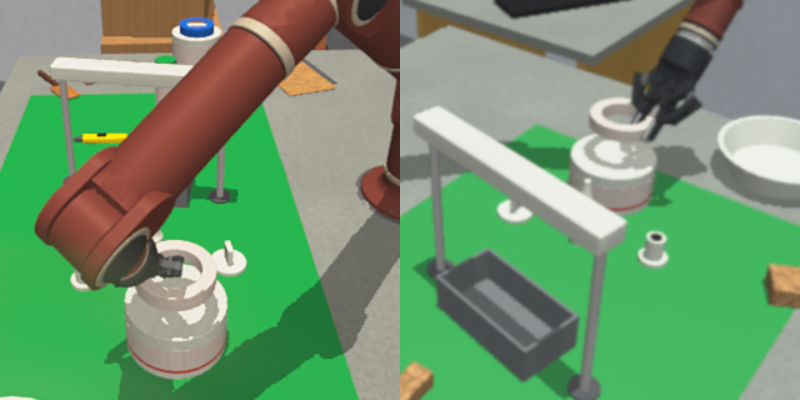

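The side crop shows the roll level over the tin, ring top centre at about (177,266). In the scene crop the lid centre is at (613,158) and the ring top centre at (621,113).

```bash
python3 - <<'E'
from h import *
np.set_printoptions(precision=0,suppress=True)
s,d=load("scene1"),load("side1")
print("lid",tri((s,(383,198.5)),(d,(340.5,382))),plane(s,(383,198.5),80),plane(d,(340.5,382),80))
print("roll top",tri((s,(388,170.5)),(d,(341,353))),plane(s,(388,170.5),156),plane(d,(341,353),156))
# lid outline extremes, side0: ellipse fit from nongreen outline
w=load("w3"); cv2.imwrite("pics/w3.png",w["img"][:,:,::-1])
E
```

```text
lid (array([486., 354.,  71.]), [0.0, 0.0]) [492. 341.  80.] [486. 362.  80.]
roll top (array([484., 366., 154.]), [0.6, 0.6]) [485. 364. 156.] [485. 369. 156.]
```

View pics/w3.png

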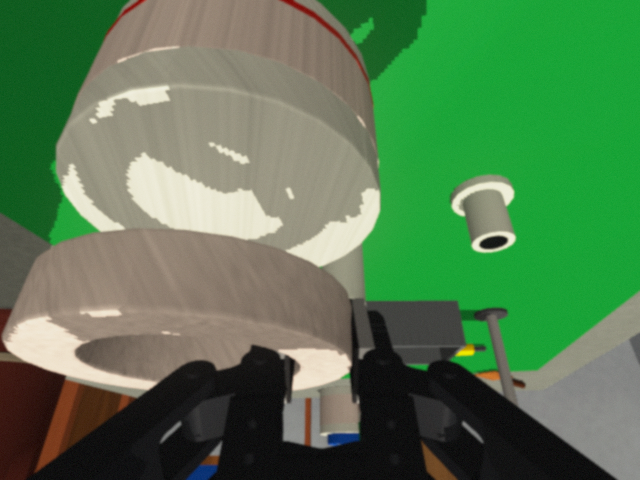

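The wrist view shows the lid's upper rim through (62,140), (180,84), (300,103), (355,145), (378,195) and (330,252), with the sleeve at (485,215).

```bash
python3 - <<'E'
from h import *
from scipy.optimize import least_squares as L
np.set_printoptions(precision=0,suppress=True)
w=load("w3")
P=[plane(w,p,80)[:2] for p in((62,140),(180,84),(300,103),(355,145),(378,195),(330,252))]
r=L(lambda c:[np.hypot(*(p-c[:2]))-75 for p in P],[485,360]); print(r.x,r.fun)
r=L(lambda c:[np.hypot(*(p-c[:2]))-c[2] for p in P],[485,360,75]); print(r.x,r.fun)
Q=tool(78.7,40)
plan(([532,357,104],Q),([532,357,95],Q))
E
```

```text
[483. 355.] [-5. -3.  1.  1.  0. -6.]
[488. 359.  70.] [ 1. -2.  1. -0.  1. -1.]
move [28.0, -1.0, 34.0] [0.0, -0.0, -0.1] len 44 ang 0
move [6.0, -0.0, 7.0] [0.0, -0.0, -0.0] len 9 ang 0
```

```bash
python3 - <<'E'
from h import *
Q=tool(78.7,40)
plan(([533,354,99],Q)); plan(([533,354,95],Q))
E
```

```text
move [29.0, 0.0, 40.0] [0.0, -0.0, -0.1] len 49 ang 0
move [32.0, 0.0, 43.0] [0.0, -0.0, -0.1] len 54 ang 0
```

jog_arm([
  [0.015,0,0.02,0,0,0,0.005],
  [0.029,0,0.038,0,0,0,0.005],
  [0.03,0,0.041,0,0,0,0.005],
  [0.031,0,0.042,0,0,0,0.005],
  [0.031,0,0.042,0,0,0,0.005],
])

```text
time: 4.4
eef_pos: [532.8, 355.3, 99.6]
eef_rot: [[0.153, 0.981, -0.124], [0.752, -0.196, -0.63], [-0.642, 0.003, -0.767]]
force: [-0.9, 2.5, 7.1]
width: 0.247
gripper_force: 62.5
```

jog_arm([
  [0,0,0,0,0,0,0.05],
  [0,0,0,0,0,0,0.05],
  [0,0,0,0,0,0,0.05],
  [0,0,-0.03,0,0,0,0.05],
  [0,0,-0.07,0,0,0,0.05],
])

```text
time: 4.9
eef_pos: [539.5, 397.9, 147.7]
eef_rot: [[0.148, 0.98, -0.131], [0.749, -0.198, -0.633], [-0.646, -0.005, -0.763]]
force: [0.9, 0.6, -0.8]
width: 0.588
gripper_force: 0.0
```

jog_arm([
  [0,0,-0.05,0,0,0,0.05],
  [-0.01,0,-0.08,0,0,0,0.05],
  [-0.01,0,-0.08,0,0,0,0.05],
  [-0.01,0,-0.08,0,0,0,0.05],
  [-0.01,0,-0.08,0,0,0,0.05],
])

```text
time: 5.4
eef_pos: [548.4, 441.4, 214.6]
eef_rot: [[0.148, 0.981, -0.129], [0.75, -0.196, -0.632], [-0.645, -0.003, -0.764]]
force: [-0.2, -1.0, -1.3]
width: 0.587
gripper_force: 0.0
```

```bash
python3 - <<'E'
from h import *
d=wrist(); np.savez("w4.npz",**d); cv2.imwrite("pics/w4.png",d["img"][:,:,::-1])
E
```

```text
(no output)
```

View pics/w4.png

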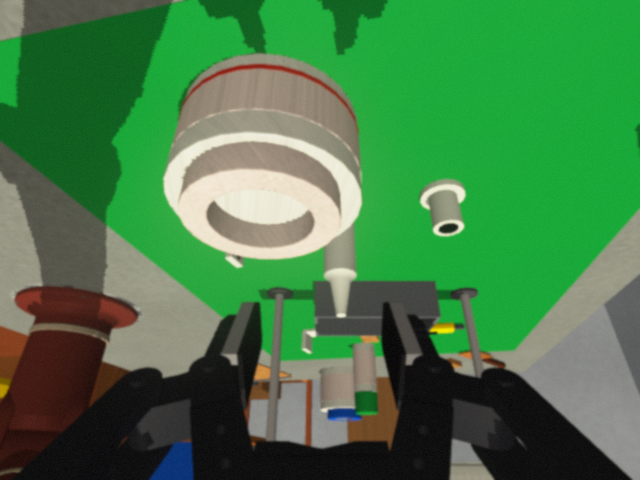

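The roll lies flat on the lid: lid from x 164 to 362, roll top from 180 to 342, near edges at y 131 and 143. The sleeve's foot is at (443,192) and its top at (448,228).

```bash
python3 - <<'E'
from h import *
np.set_printoptions(precision=0,suppress=True)
a,b=load("w3"),load("w4")
print("lid/roll near",plane(b,(262,131),80),plane(b,(260,143),80),"sides",plane(b,(164,183),80),plane(b,(362,183),80),plane(b,(180,200),104),plane(b,(342,200),104))
print("foot",tri((a,(482,192)),(b,(443,192))),plane(b,(443,192),8))
print("top",tri((a,(493,241)),(b,(448,228))),plane(b,(448,228),46))
Q=tool(78.7,40);G=np.array([640,236,35.])
plan((G-130*Q[:,2],Q),(G-40*Q[:,2],Q),(G,Q))
E
```

```text
lid/roll near [507. 425.  80.] [503. 416.  80.] sides [422. 391.  80.] [562. 364.  80.] [444. 399. 104.] [549. 379. 104.]
foot (array([639., 230.,  -1.]), [0.3, 0.3]) [637. 243.   8.]
top (array([637., 232.,  45.]), [0.4, 0.4]) [637. 232.  46.]
move [-25.0, 130.0, 125.0] [-0.1, 0.2, 0.1] len 182 ang 0
move [0.0, 0.0, 90.0] [-0.0, -0.0, 0.0] len 90 ang 0
move [0.0, 0.0, 40.0] [-0.0, -0.0, 0.0] len 40 ang 0
```

jog_arm([
  [-0.01,0.05,0.0,0,0,0,0.075],
  [-0.02,0.09,0.03,0,0,0,0.075],
  [-0.028,0.128,0.06,0,0,0,0.075],
  [-0.028,0.128,0.1,0,0,0,0.075],
  [-0.028,0.128,0.125,0,0,0,0.075],
])

```text
time: 5.95
eef_pos: [655.4, 310.1, 134.6]
eef_rot: [[0.153, 0.979, -0.134], [0.746, -0.203, -0.634], [-0.648, -0.003, -0.762]]
force: [-0.2, 1.0, -0.3]
width: 0.877
gripper_force: 0.0
```

```bash
python3 - <<'E'
from h import *
Q=tool(78.7,40);G=np.array([637.5,232,35.])
plan((G-40*Q[:,2],Q),(G,Q))
E
```

```text
move [3.0, -2.0, 88.0] [-0.4, 0.4, -0.2] len 88 ang 1
move [0.0, 0.0, 40.0] [0.0, -0.0, -0.0] len 40 ang 0
```

jog_arm([
  [0.003,-0.002,0.045,-0.4,0.4,-0.2,0.075],
  [0.003,-0.002,0.088,-0.4,0.4,-0.2,0.075],
  [0.003,-0.002,0.11,-0.4,0.4,-0.2,0.075],
  [0.003,-0.002,0.128,-0.4,0.4,-0.2,0.075],
  [0.003,-0.002,0.128,-0.4,0.4,-0.2,0.075],
])

```text
time: 6.45
eef_pos: [634.4, 235.8, 35.7]
eef_rot: [[0.145, 0.981, -0.126], [0.753, -0.192, -0.63], [-0.642, -0.004, -0.767]]
force: [0.1, -0.8, 0.8]
width: 0.878
gripper_force: 0.0
```

jog_arm([
  [0,0,0,0,0,0,0.01],
  [0,0,0,0,0,0,0.01],
  [0,0,0,0,0,0,0.01],
  [0,0,0,0,0,0,0.01],
  [0,0,0,0,0,0,0.01],
], newtons=40)

```text
time: 6.95
eef_pos: [637.6, 240.8, 39.6]
eef_rot: [[0.147, 0.982, -0.115], [0.758, -0.186, -0.625], [-0.636, 0.004, -0.772]]
force: [0.5, 3.5, 2.2]
width: 0.332
gripper_force: 39.7
```

```bash
python3 - <<'E'
from h import *
from bench import *
s=read_state();p=np.array(s["eef_pos"]);R=np.array(s["eef_rot"]).reshape(3,3)
u=np.array([.981,-.195]);v=np.array([.195,.981]);c=np.array([541,-29])
T=c+u*63; Q=tool(78.7,40)
print(p.round(1),T)
H=np.r_[T+v*140,150]; E=np.r_[T,110]; D=np.r_[T,45]
plan((p+[0,0,110],R),(H,Q),(E,Q),(D,Q))
d=wrist(); cv2.imwrite("pics/w5.png",d["img"][:,:,::-1])
E
```

```text
[637.6 240.8  39.6] [602.803 -41.285]
move [-70.0, 0.0, -85.0] [0.0, 0.0, 0.0] len 110 ang 0
move [-111.0, 20.0, 91.0] [0.5, -0.5, 0.3] len 145 ang 1
move [-82.0, 0.0, 121.0] [0.0, -0.0, -0.0] len 146 ang 0
move [42.0, 0.0, 50.0] [0.0, -0.0, -0.0] len 65 ang 0
```

jog_arm([
  [-0.032,0,-0.038,0,0,0,0.01],
  [-0.064,0,-0.076,0,0,0,0.01],
  [-0.1,0.005,-0.055,0,0,0,0.01],
  [-0.135,0.013,-0.025,0,0,0,0.01],
  [-0.165,0.02,0.0,0,0,0,0.01],
])

```text
time: 7.5
eef_pos: [632.0, 108.6, 144.5]
eef_rot: [[0.147, 0.982, -0.118], [0.756, -0.189, -0.627], [-0.638, 0.003, -0.77]]
force: [1.4, -1.4, -0.5]
width: 0.337
gripper_force: 39.6
```

```bash
python3 - <<'E'
from h import *
u=np.array([.981,-.195]);v=np.array([.195,.981]);c=np.array([541,-29])
T=c+u*63; Q=tool(78.7,40); print(T)
plan((np.r_[T+v*60,115],Q),(np.r_[T,112],Q),(np.r_[T,47],Q))
E
```

```text
[602.803 -41.285]
move [-53.0, -0.0, 82.0] [0.4, -0.4, 0.2] len 98 ang 1
move [-44.0, -0.0, 41.0] [0.0, 0.0, 0.0] len 60 ang 0
move [42.0, -0.0, 50.0] [0.0, 0.0, 0.0] len 65 ang 0
```

jog_arm([
  [-0.026,0,0.041,0,0,0,0.01],
  [-0.053,0,0.082,0,0,0,0.01],
  [-0.08,0,0.105,0,0,0,0.01],
  [-0.097,0,0.123,0,0,0,0.01],
  [-0.097,0,0.123,0,0,0,0.01],
])

```text
time: 8.0
eef_pos: [601.0, -45.6, 111.6]
eef_rot: [[0.151, 0.98, -0.126], [0.752, -0.197, -0.629], [-0.641, 0.001, -0.767]]
force: [-0.5, -0.9, -0.5]
width: 0.335
gripper_force: 39.6
```

```bash
python3 - <<'E'
from h import *
u=np.array([.981,-.195]);c=np.array([541,-29])
T=c+u*63; Q=tool(78.7,40)
plan((np.r_[T,50],Q))
d=wrist(); cv2.imwrite("pics/w5.png",d["img"][:,:,::-1])
E
```

```text
move [43.0, 1.0, 44.0] [0.0, -0.1, -0.1] len 62 ang 0
```

View pics/w5.png

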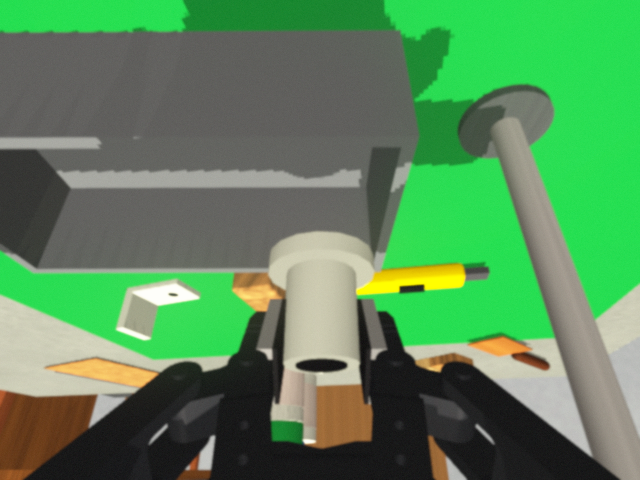

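The sleeve hangs upright with its foot at (322,260) over the bin's far end. At u=63 the fingers would be too near the end wall (370,200), so I set it at u=48, v=+18.

```bash
python3 - <<'E'
from h import *
Q=tool(78.7,40)
plan(([591.6,-20.7,108],Q),([591.6,-20.7,49],Q))
E
```

```text
move [16.0, -15.0, -10.0] [0.2, -0.3, 0.1] len 24 ang 0
move [38.0, 0.0, 45.0] [-0.0, -0.0, -0.0] len 59 ang 0
```

jog_arm([
  [0.016,-0.015,-0.01,0,0,0,0.01],
  [0.016,-0.015,-0.01,0,0,0,0.01],
  [0.03,-0.015,0.007,0,0,0,0.01],
  [0.045,-0.015,0.025,0,0,0,0.01],
  [0.054,-0.015,0.035,0,0,0,0.01],
])

```text
time: 8.55
eef_pos: [592.3, -17.8, 49.7]
eef_rot: [[0.143, 0.982, -0.12], [0.754, -0.187, -0.63], [-0.641, -0.0, -0.767]]
force: [-8.7, 15.1, 54.5]
width: 0.333
gripper_force: 41.6
```

jog_arm([
  [0,0,0,0,0,0,0.04],
  [0,0,0,0,0,0,0.042],
  [0,0,0,0,0,0,0.042],
  [0,0,0,0,0,0,0.042],
  [0,0,-0.03,0,0,0,0.042],
])

```text
time: 9.05
eef_pos: [593.5, -1.3, 70.9]
eef_rot: [[0.146, 0.981, -0.126], [0.754, -0.193, -0.628], [-0.64, -0.003, -0.768]]
force: [-0.6, -0.2, 0.6]
width: 0.49
gripper_force: 0.0
```

jog_arm([
  [0,0,-0.05,0,0,0,0.042],
  [0,0,-0.1,0,0,0,0.042],
  [0,-0.03,-0.15,0,0,0,0.042],
  [0,-0.07,-0.19,0,0,0,0.042],
  [0,-0.11,-0.21,0,0,0,0.042],
])

```text
time: 9.55
eef_pos: [520.2, 152.0, 232.0]
eef_rot: [[0.147, 0.983, -0.113], [0.759, -0.185, -0.624], [-0.634, 0.006, -0.774]]
force: [-0.2, 0.8, 0.5]
width: 0.492
gripper_force: 0.0
```

```bash
python3 - <<'E'
from h import *
from bench import *
s=read_state();print(np.round(s["eef_pos"]))
d=wrist(); np.savez("w6.npz",**d)
b=get_image("scene"); np.savez("scene2.npz",**{k:np.array(v) for k,v in b.items()})
cv2.imwrite("pics/w6.png",np.hstack([cv2.resize(d["img"],(533,400)),cv2.resize(b["img"][170:370,240:373],(266,400))])[:,:,::-1])
E
```

```text
[520. 152. 232.]
```

View pics/w6.png

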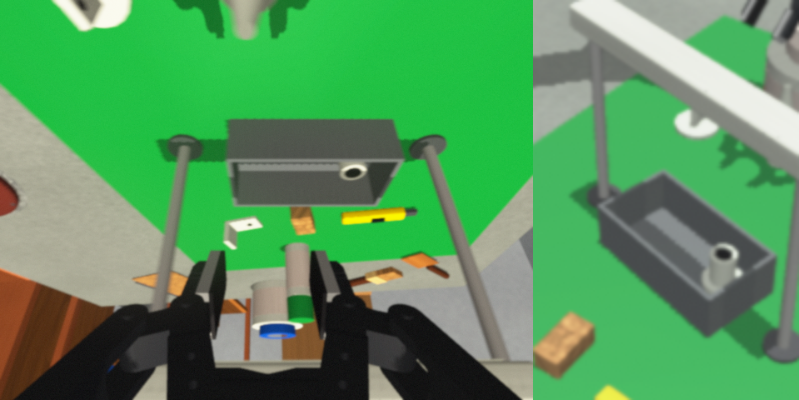

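The sleeve stands in the bin at (352,172), inside the rim. The flange is at the top left, around (88,8), so I get a better view of it.

```bash
python3 - <<'E'
from h import *
plan(([395,260,200],tool(90,25)))
E
```

```text
move [82.0, -138.0, -26.0] [-5.4, 14.0, -8.7] len 163 ang 17
```

jog_arm([
  [0.02,-0.035,-0.026,-2,5,-3,0.05],
  [0.05,-0.08,-0.026,-4,9,-6,0.05],
  [0.075,-0.12,-0.026,-5.4,14,-8.7,0.05],
  [0.082,-0.138,-0.026,-5.4,14,-8.7,0.05],
  [0.082,-0.138,-0.026,-5.4,14,-8.7,0.05],
])

```text
time: 10.15
eef_pos: [396.1, 255.8, 197.1]
eef_rot: [[0.002, 1.0, -0.005], [0.903, -0.004, -0.43], [-0.43, -0.004, -0.903]]
force: [0.6, 0.2, -0.2]
width: 0.588
gripper_force: 0.0
```

```bash
python3 - <<'E'
from h import *
d=wrist(); np.savez("w7.npz",**d); b=d["img"]
g=cv2.cvtColor(b,cv2.COLOR_RGB2HSV); gr=((g[...,0]>45)&(g[...,0]<80)&(g[...,1]>100))
m=(~gr).astype(np.uint8); k,l,st,c=cv2.connectedComponentsWithStats(m); print([(st[i].tolist(),c[i].round().tolist()) for i in range(1,k) if st[i,4]>300])
cv2.imwrite("pics/w7.png",b[:,:,::-1])
E
```

```text
[([0, 0, 640, 480, 129006], [227.0, 329.0]), ([355, 0, 285, 131, 29820], [500.0, 55.0]), ([279, 142, 75, 76, 4023], [316.0, 175.0]), ([452, 145, 86, 135, 5898], [496.0, 206.0])]
```

View pics/w7.png

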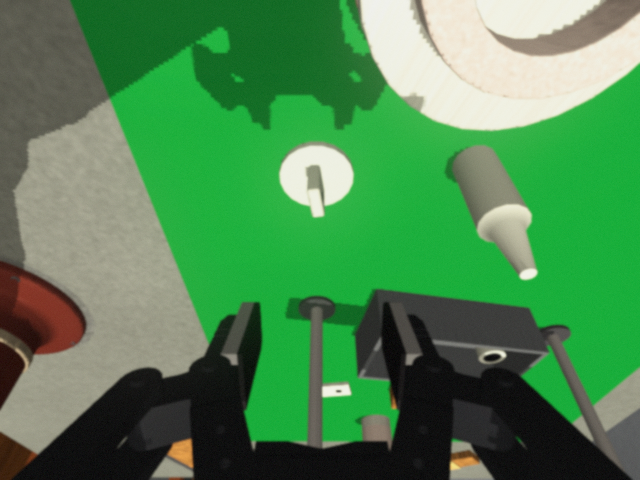

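The disc's ellipse is centred at (316,174). The lug's bright top face runs from its near end at (315,191) to its far end at (318,216), so the lug is thin across the image, and the glue bottle stands clear at (500,210).

```bash
python3 - <<'E'
from h import *
np.set_printoptions(precision=1,suppress=True)
d=load("w7"); s0=load("side0"); b=d["img"]; g=cv2.cvtColor(b,cv2.COLOR_RGB2GRAY)
m=(g>205).astype(np.uint8); m[:186]=0; m[222:]=0; m[:,:300]=0; m[:,335:]=0
print(g[180:222:4,304:332:2])
E
```

```text
[[237 227 160 144 144 145 143 134 120 188 235 238 238 239]
 [237 224 157 146 145 142 144 139 113 153 229 238 238 238]
 [238 220 162 168 172 180 181 164 119 125 211 238 238 238]
 [237 227 226 235 236 236 237 227 151 104 195 237 238 238]
 [238 236 224 235 238 238 238 234 188 102 186 236 238 237]
 [237 236 226 225 236 237 238 236 213 126 189 236 238 239]
 [204 219 224 222 235 238 238 237 229 170 184 222 212 190]
 [131 131 131 171 228 238 238 237 233 200 132 128 132 128]
 [131 128 129 142 207 234 237 237 237 221 157 130 129 128]
 [129 129 126 131 162 210 212 203 193 177 141 127 128 126]
 [128 128 128 129 126 129 131 127 127 128 126 125 126 126]]
```

```bash
python3 - <<'E'
from h import *
np.set_printoptions(precision=1,suppress=True)
d=load("w7"); s=load("side0")
A,B=plane(d,(313,189.5),42),plane(d,(318.5,215.5),42); print(A,B,np.linalg.norm(A-B),np.degrees(np.arctan2(*(A-B)[1::-1])))
for a,b in(((307,190),(312,214)),((319,190),(324,214))):
    p,q=plane(d,a,42),plane(d,b,42); print(np.degrees(np.arctan2(*(p-q)[1::-1])))
C=plane(d,(316,173.5),8); print("disc",C, "tri",tri((d,(316,173.5)),(s,(382.5,349))),"top tri",tri((d,(316,203)),(s,(383,336))))
E
```

```text
[388.2 208.2  42. ] [392.1 182.3  42. ] 26.185627999665535 98.55820192899304
97.78965176068198
99.01583529864719
disc [389.8 198.8   8. ] tri (array([390. , 195.8,   4. ]), [0.3, 0.3]) top tri (array([390.1, 190.9,  36.8]), [0.1, 0.1])
```

```bash
python3 - <<'E'
from h import *
Q=tool(98.5,37);G=np.array([390,196,37.])
plan((G-60*Q[:,2],Q),(G,Q))
E
```

```text
move [28.0, -14.0, 112.0] [-4.7, -11.4, -7.6] len 116 ang 14
move [0.0, 0.0, 60.0] [0.0, -0.0, -0.0] len 60 ang 0
```

jog_arm([
  [0.01,-0.005,0.03,-2,-5,-3.5,0.05],
  [0.02,-0.01,0.07,-4.7,-11.4,-7.6,0.05],
  [0.028,-0.014,0.112,-4.7,-11.4,-7.6,0.05],
  [0.028,-0.014,0.112,-4.7,-11.4,-7.6,0.05],
  [0.028,-0.014,0.112,-4.7,-11.4,-7.6,0.05],
])

```text
time: 10.7
eef_pos: [387.1, 229.4, 85.7]
eef_rot: [[-0.111, 0.99, 0.088], [0.79, 0.142, -0.597], [-0.603, 0.003, -0.797]]
force: [0.4, 0.2, 0.2]
width: 0.589
gripper_force: 0.0
```

```bash
python3 - <<'E'
from h import *
Q=tool(98.5,37);G=np.array([390,196,37.])
plan((G,Q))
E
```

```text
move [3.0, -2.0, 59.0] [-0.1, 0.1, -0.4] len 59 ang 0
```

jog_arm([
  [0.003,-0.001,0.025,0,0,0,0.05],
  [0.003,-0.001,0.045,0,0,0,0.05],
  [0.003,-0.001,0.059,0,0,0,0.05],
  [0.003,-0.001,0.059,0,0,0,0.05],
  [0.003,-0.001,0.059,0,0,0,0.05],
])

```text
time: 11.2
eef_pos: [391.1, 198.3, 37.7]
eef_rot: [[-0.111, 0.99, 0.09], [0.792, 0.143, -0.593], [-0.6, 0.006, -0.8]]
force: [-0.8, -0.4, 0.7]
width: 0.583
gripper_force: 0.0
```

jog_arm([
  [0,0,0,0,0,0,0.0],
  [0,0,0,0,0,0,0.0],
  [0,0,0,0,0,0,0.0],
  [0,0,0,0,0,0,0.0],
  [0,0,0,0,0,0,0.0],
], newtons=40)

```text
time: 11.7
eef_pos: [389.4, 198.2, 36.5]
eef_rot: [[-0.115, 0.989, 0.089], [0.791, 0.145, -0.595], [-0.601, 0.002, -0.799]]
force: [-0.7, 2.7, 6.3]
width: 0.104
gripper_force: 43.0
```

```bash
python3 - <<'E'
from h import *
from bench import *
s=read_state();p=np.array(s["eef_pos"]);R=np.array(s["eef_rot"]).reshape(3,3)
u=np.array([.981,-.195]);v=np.array([.195,.981]);c=np.array([541,-29])
T=c+u*-48+v*8; Q=tool(78.7,39); print(T)
plan((p+[0,0,130],R),([470,180,190],half(R,Q)),(np.r_[T+v*110,150],Q),(np.r_[T,112],Q))
E
```

```text
[495.472 -11.792]
move [-78.0, 0.0, -104.0] [0.0, 0.0, 0.0] len 130 ang 0
move [-38.0, 77.0, -1.0] [6.1, -1.0, 7.7] len 86 ang 10
move [-40.0, 50.0, 83.0] [6.1, -1.0, 7.7] len 105 ang 10
move [-62.0, -0.0, 98.0] [0.0, -0.0, 0.0] len 116 ang 0
```

jog_arm([
  [-0.03,0,-0.04,0,0,0,0.0],
  [-0.06,0,-0.08,0,0,0,0.0],
  [-0.085,0.025,-0.104,2,0,2.5,0.0],
  [-0.105,0.055,-0.104,4,-1,5,0.0],
  [-0.116,0.077,-0.105,6.1,-1,7.7,0.0],
])

```text
time: 12.2
eef_pos: [470.7, 178.9, 191.4]
eef_rot: [[0.024, 1.0, -0.017], [0.788, -0.029, -0.615], [-0.615, 0.001, -0.789]]
force: [1.1, 1.1, -1.3]
width: 0.107
gripper_force: 42.0
```

```bash
python3 - <<'E'
from h import *
u=np.array([.981,-.195]);v=np.array([.195,.981]);c=np.array([541,-29])
T=c+u*-48+v*8; Q=tool(78.7,39)
plan((np.r_[T+v*110,150],Q),(np.r_[T,112],Q))
E
```

```text
move [-39.0, 49.0, 83.0] [6.0, -1.1, 7.5] len 104 ang 10
move [-61.0, -0.0, 99.0] [0.0, 0.0, 0.0] len 116 ang 0
```

jog_arm([
  [-0.015,0.02,0.033,3,0,3.8,0.0],
  [-0.03,0.037,0.065,6,-1.1,7.5,0.0],
  [-0.039,0.049,0.083,6,-1.1,7.5,0.0],
  [-0.039,0.049,0.083,6,-1.1,7.5,0.0],
  [-0.039,0.049,0.083,6,-1.1,7.5,0.0],
])

```text
time: 12.7
eef_pos: [515.4, 96.3, 147.8]
eef_rot: [[0.149, 0.981, -0.125], [0.761, -0.194, -0.619], [-0.631, -0.003, -0.776]]
force: [-0.5, 0.7, -0.2]
width: 0.108
gripper_force: 42.0
```

jog_arm([
  [-0.02,0,0.035,0,0,0,0.0],
  [-0.04,0,0.065,0,0,0,0.0],
  [-0.061,0,0.099,0,0,0,0.0],
  [-0.061,0,0.099,0,0,0,0.0],
  [-0.061,0,0.099,0,0,0,0.0],
])

```text
time: 13.2
eef_pos: [494.4, -10.2, 110.0]
eef_rot: [[0.148, 0.981, -0.122], [0.762, -0.192, -0.618], [-0.63, -0.002, -0.777]]
force: [-0.3, -0.0, -1.0]
width: 0.107
gripper_force: 42.0
```

```bash
python3 - <<'E'
from h import *
u=np.array([.981,-.195]);v=np.array([.195,.981]);c=np.array([541,-29])
T=c+u*-48+v*8; Q=tool(78.7,39)
plan((np.r_[T,47],Q))
E
```

```text
move [39.0, 1.0, 50.0] [0.1, 0.1, 0.3] len 63 ang 0
```

jog_arm([
  [0.015,0,0.02,0,0,0,0.0],
  [0.03,0,0.038,0,0,0,0.0],
  [0.039,0.001,0.05,0,0,0,0.0],
  [0.039,0.001,0.05,0,0,0,0.0],
  [0.039,0.001,0.05,0,0,0,0.035],
])

```text
time: 13.7
eef_pos: [495.9, -12.1, 47.0]
eef_rot: [[0.148, 0.982, -0.122], [0.762, -0.191, -0.619], [-0.631, -0.001, -0.776]]
force: [-0.7, -1.0, 0.5]
width: 0.263
gripper_force: 0.0
```

jog_arm([
  [0,0,0,0,0,0,0.035],
  [0,0,0,0,0,0,0.035],
  [0,0,0,0,0,0,0.035],
  [0,0,-0.02,0,0,0,0.035],
  [0,0,-0.05,0,0,0,0.035],
])

```text
time: 14.2
eef_pos: [500.3, 17.0, 85.7]
eef_rot: [[0.149, 0.981, -0.127], [0.76, -0.196, -0.62], [-0.633, -0.004, -0.774]]
force: [1.2, 0.0, 1.2]
width: 0.413
gripper_force: 0.0
```

jog_arm([
  [0,0,-0.05,0,0,0,0.035],
  [0,0,-0.1,0,0,0,0.035],
  [0,0,-0.15,0,0,0,0.035],
  [-0.03,0,-0.19,0,0,0,0.035],
  [-0.06,0,-0.22,0,0,0,0.035],
])

```text
time: 14.7
eef_pos: [519.9, 110.6, 296.3]
eef_rot: [[0.147, 0.982, -0.119], [0.763, -0.189, -0.618], [-0.629, -0.0, -0.777]]
force: [0.0, -0.9, 0.6]
width: 0.408
gripper_force: 0.0
```

```bash
python3 - <<'E'
from h import *
from bench import *
np.set_printoptions(precision=0,suppress=True)
s=read_state();print(np.array(s["eef_pos"]),np.array(s["joints"]).round(2) if 0 else np.round(s["joints"],2))
for n in("scene","side"):
    d=get_image(n); d={k:np.array(v) for k,v in d.items()}; np.savez(n+"3.npz",**d)
    o=load(n+"0")
    g=cv2.cvtColor(d["img"],cv2.COLOR_RGB2HSV); m=((g[...,1]<60)&(g[...,2]>150)).astype(np.uint8)
    k,l,st,c=cv2.connectedComponentsWithStats(m)
    print(n,[(st[i].tolist(),c[i].round().tolist()) for i in range(1,k) if 15<st[i,4]<9000 and 190<c[i,1]<430])
R=np.array(s["eef_rot"]).reshape(3,3)
print(np.linalg.norm(np.diff([[0,0]],axis=0)) if 0 else "")
E
```

```text
[520. 111. 296.] [-1.  1.  1.  2.  0.  1. -1.]
scene [([291, 275, 27, 23, 315], [305.0, 287.0]), ([325, 292, 18, 24, 161], [333.0, 304.0]), ([196, 303, 34, 33, 442], [212.0, 322.0]), ([340, 304, 5, 5, 17], [342.0, 306.0]), ([174, 369, 16, 5, 37], [182.0, 371.0])]
side [([312, 203, 9, 5, 31], [316.0, 205.0]), ([313, 209, 11, 5, 54], [318.0, 211.0]), ([327, 211, 13, 23, 227], [334.0, 223.0]), ([351, 237, 23, 20, 191], [363.0, 249.0]), ([289, 275, 12, 6, 37], [294.0, 278.0]), ([330, 277, 5, 8, 25], [333.0, 281.0]), ([299, 310, 83, 126, 5585], [340.0, 388.0])]
```

```bash
python3 - <<'E'
from h import *
from bench import *
print([round(float(x),2) for x in read_state()["joints"]])
plan(([480,60,390],tool(85,10)),([430,-140,390],tool(85,0)))
E
```

```text
[-0.83, 0.64, 0.56, 1.54, 0.27, 1.4, -0.6]
move [-99.0, -31.0, -36.0] [-2.1, 28.8, -5.9] len 110 ang 29
move [-201.0, -33.0, 36.0] [0.0, 10.0, -0.0] len 207 ang 10
```

jog_arm([
  [-0.03,-0.006,-0.04,0,8,-2,0.05],
  [-0.06,-0.02,-0.04,-1,16,-4,0.05],
  [-0.099,-0.031,-0.036,-2.1,24,-5.9,0.05],
  [-0.099,-0.031,-0.036,-2.1,28.8,-5.9,0.05],
  [-0.099,-0.031,-0.036,-2.1,28.8,-5.9,0.05],
])

```text
time: 15.3
eef_pos: [478.1, 56.8, 386.4]
eef_rot: [[0.093, 0.995, -0.024], [0.98, -0.095, -0.174], [-0.176, -0.008, -0.984]]
force: [-0.2, 0.7, -0.1]
width: 0.585
gripper_force: 0.0
```

jog_arm([
  [-0.05,-0.008,0.01,0,8,0,0.06],
  [-0.1,-0.016,0.02,0,10,0,0.06],
  [-0.15,-0.024,0.028,0,10,0,0.06],
  [-0.2,-0.033,0.036,0,10,0,0.06],
  [-0.2,-0.033,0.036,0,10,0,0.06],
])

```text
time: 15.8
eef_pos: [426.1, -143.5, 384.1]
eef_rot: [[0.096, 0.995, -0.016], [0.995, -0.096, -0.008], [-0.009, -0.015, -1.0]]
force: [-0.1, 0.8, 0.0]
width: 0.701
gripper_force: 0.0
```

```bash
python3 - <<'E'
from h import *
from bench import *
s=read_state();print([round(float(x),2) for x in s["joints"]],np.round(s["eef_pos"]))
d=wrist(); np.savez("w8.npz",**d)
g=cv2.cvtColor(d["img"],cv2.COLOR_RGB2HSV); m=((g[...,1]<60)&(g[...,2]>170)).astype(np.uint8)
k,l,st,c=cv2.connectedComponentsWithStats(m)
for i in range(1,k):
    if 80<st[i,4]<9000: print(st[i],c[i].round(),plane(d,c[i],7).round())
E
```

```text
[-0.2, 0.21, 0.59, 1.74, -0.11, 1.24, 0.32] [ 426. -143.  384.]
[349  53  50  30 851] [371.  68.] [491. -27.   7.]
[300 209  42  33 906] [321. 225.] [ 412. -218.    7.]
[292 227  13  26 180] [298. 240.] [ 378. -235.    7.]
```

```bash
python3 - <<'E'
from h import *
np.set_printoptions(precision=1,suppress=True)
d=load("w8"); b=d["img"]
g=cv2.cvtColor(b,cv2.COLOR_RGB2HSV); gr=(g[...,0]>45)&(g[...,0]<80)&(g[...,1]>100)
m=((g[...,1]<60)&(g[...,2]>170)).astype(np.uint8)
k,l,st,c=cv2.connectedComponentsWithStats(m)
for x,y,z in((321,225,7),(298,240,42)):
    i=[j for j in range(1,k) if abs(c[j][0]-x)<2 and abs(c[j][1]-y)<2][0]
    r=cv2.minAreaRect(np.argwhere(l==i)[:,::-1].astype(np.float32)); q=cv2.boxPoints(r)
    W=np.array([plane(d,p,z) for p in q]); print(q.tolist(),"\n",W,"ctr",W.mean(0),"sides",np.linalg.norm(W[0]-W[1]),np.linalg.norm(W[1]-W[2]),"dir01",np.degrees(np.arctan2(*(W[1]-W[0])[1::-1])))
print(cv2.cvtColor(b,cv2.COLOR_RGB2GRAY)[202:262:3,284:350:3])
E
```

```text
[[299.0747375488281, 217.78012084960938], [335.6100158691406, 208.03738403320312], [342.2324523925781, 232.87139892578125], [305.6971740722656, 242.6141357421875]] 
 [[ 383.6 -204.1    7. ]
 [ 434.1 -195.1    7. ]
 [ 440.2 -231.     7. ]
 [ 388.6 -240.7    7. ]] ctr [ 411.6 -217.7    7. ] sides 51.29025340668728 36.464761973842414 dir01 10.173991761142375
[[290.5, 228.50001525878906], [297.0999755859375, 226.3000030517578], [305.29998779296875, 250.90000915527344], [298.70001220703125, 253.1000213623047]] 
 [[ 374.7 -207.1   42. ]
 [ 383.4 -205.    42. ]
 [ 390.1 -239.3   42. ]
 [ 381.2 -241.6   42. ]] ctr [ 382.3 -223.3   42. ] sides 8.997140315964327 35.01993734606845 dir01 13.890892842793104
[[ 81  79  84  80  80  82  83  81  82  85 101 125 130 131 130 130 131 129
  128 129 128 132]
 [ 83  81  82  83  83  84  83  85  81  93 129 130 129 128 128 128 128 129
  130 128 131 127]
 [ 81  79  82  78  82  83  82  80  83  90 119 129 129 127 127 129 136 131
  129 129 129 129]
 [ 81  82  81  80  86  81  83  82  85  85 122 128 125 145 171 205 222 219
  135 129 129 131]
 [ 82  83  82  81  81  8
[... 764 characters left out ...]
8 224 209 184 158 136 129 128
  131 129 128 127]
 [126 127 125 132 220 229 168 126 208 189 161 135 125 127 126 128 128 126
  128 125 125 127]
 [124 125 126 126 195 229 206 107 130 127 127 126 128 129 131 128 127 125
  127 125 124 125]
 [124 124 126 127 162 228 226 128 128 124 126 126 124 125 128 126 127 128
  130 128 126 127]
 [126 125 125 126 134 221 229 163 130 126 128 127 126 127 126 128 128 126
  128 126 129 127]
 [126 124 126 124 127 163 159 132 128 127 125 124 125 124 126 125 126 127
  127 126 126 125]
 [126 123 123 127 128 125 127 126 125 126 126 127 127 126 126 126 126 125
  126 129 126 124]
 [124 123 126 125 126 124 126 127 123 127 127 126 126 127 127 127 128 127
  127 125 124 126]]
```

```bash
python3 - <<'E'
from h import *
from bench import *
s=read_state();R=np.array(s["eef_rot"]).reshape(3,3)
Q=tool(-79.2,35,-1);G=np.array([382.3,-223.3,37.])
plan(([400,-250,260],half(R,Q,.8)),(G-60*Q[:,2],Q))
E
```

```text
move [-110.0, -15.0, 125.0] [3.2, 28.0, -12.7] len 167 ang 31
move [-86.0, -10.0, 151.0] [0.9, 7.1, -3.2] len 174 ang 8
```

jog_arm([
  [-0.03,-0.004,0.035,0.8,8,-3,0.05],
  [-0.06,-0.008,0.07,1.6,15,-6.5,0.05],
  [-0.09,-0.012,0.1,2.4,22,-9.5,0.05],
  [-0.11,-0.015,0.125,3.2,28,-12.7,0.05],
  [-0.11,-0.015,0.125,3.2,28,-12.7,0.05],
])

```text
time: 16.35
eef_pos: [398.7, -251.0, 249.2]
eef_rot: [[-0.099, 0.991, -0.092], [0.872, 0.131, 0.472], [0.479, -0.034, -0.877]]
force: [-1.3, 0.6, -0.7]
width: 0.584
gripper_force: 0.0
```

jog_arm([
  [-0.022,-0.002,0.038,0.5,4,-2,0.05],
  [-0.043,-0.005,0.076,0.9,7.1,-3.2,0.05],
  [-0.065,-0.008,0.115,0.9,7.1,-3.2,0.05],
  [-0.086,-0.01,0.151,0.9,7.1,-3.2,0.05],
  [-0.086,-0.01,0.151,0.9,7.1,-3.2,0.05],
])

```text
time: 16.85
eef_pos: [390.2, -248.6, 82.0]
eef_rot: [[-0.158, 0.98, -0.12], [0.796, 0.198, 0.572], [0.585, -0.005, -0.811]]
force: [1.0, 1.3, -0.1]
width: 0.586
gripper_force: 0.0
```

```bash
python3 - <<'E'
from h import *
Q=tool(-79.2,35,-1);G=np.array([382.3,-223.3,37.])
plan((G,Q))
E
```

```text
move [-5.0, -3.0, 52.0] [-0.6, -0.8, 0.4] len 52 ang 1
```

jog_arm([
  [-0.005,-0.003,0.018,0,-0.8,0,0.05],
  [-0.005,-0.003,0.035,0,-0.8,0,0.05],
  [-0.005,-0.003,0.052,0,-0.8,0,0.05],
  [-0.005,-0.003,0.052,0,-0.8,0,0.05],
  [-0.005,-0.003,0.052,0,-0.8,0,0.05],
])

```text
time: 17.35
eef_pos: [385.0, -228.1, 42.9]
eef_rot: [[-0.165, 0.98, -0.107], [0.809, 0.197, 0.553], [0.563, 0.005, -0.826]]
force: [0.4, 0.6, -0.1]
width: 0.582
gripper_force: 0.0
```

jog_arm([
  [0,0,0,0,0,0,0.0],
  [0,0,0,0,0,0,0.0],
  [0,0,0,0,0,0,0.0],
  [0,0,0,0,0,0,0.0],
  [0,0,0,0,0,0,0.0],
], newtons=40)

```text
time: 17.85
eef_pos: [384.0, -229.2, 42.3]
eef_rot: [[-0.163, 0.981, -0.105], [0.81, 0.194, 0.554], [0.563, 0.005, -0.826]]
force: [0.9, -2.1, 5.8]
width: 0.091
gripper_force: 41.2
```

```bash
python3 - <<'E'
from h import *
from bench import *
s=read_state();p=np.array(s["eef_pos"]);R=np.array(s["eef_rot"]).reshape(3,3)
u=np.array([.981,-.195]);v=np.array([.195,.981]);c=np.array([541,-29])
T=c+u*(15-25.5)+v*-24.5; Q=tool(-101.3,50,-1); print(T)
plan((p+[0,0,130],R),([440,-230,190],half(R,Q)),(np.r_[T-v*130,150],Q),(np.r_[T,113],Q))
E
```

```text
[525.922 -50.987]
move [73.0, 1.0, -107.0] [0.0, 0.0, 0.0] len 130 ang 0
move [0.0, 55.0, -21.0] [-7.5, 7.7, 8.5] len 59 ang 14
move [11.0, 59.0, 65.0] [-7.4, 7.7, 8.4] len 88 ang 14
move [56.0, 0.0, 123.0] [-0.0, 0.0, 0.0] len 135 ang 0
```

jog_arm([
  [0.025,0,-0.036,0,0,0,0.0],
  [0.05,0,-0.072,0,0,0,0.0],
  [0.073,0.01,-0.107,-2,2,2,0.0],
  [0.073,0.035,-0.117,-5,5,5.5,0.0],
  [0.073,0.056,-0.128,-7.5,7.7,8.5,0.0],
])

```text
time: 18.35
eef_pos: [441.1, -229.8, 190.0]
eef_rot: [[-0.007, 1.0, 0.015], [0.741, -0.005, 0.671], [0.671, 0.016, -0.741]]
force: [-0.5, 0.7, -2.0]
width: 0.095
gripper_force: 40.5
```

```bash
python3 - <<'E'
from h import *
u=np.array([.981,-.195]);v=np.array([.195,.981]);c=np.array([541,-29])
T=c+u*(15-25.5)+v*-24.5; Q=tool(-101.3,50,-1)
plan((np.r_[T-v*110,150],Q),(np.r_[T-v*8,117],Q))
E
```

```text
move [25.0, 62.0, 78.0] [-7.3, 7.7, 8.3] len 103 ang 13
move [41.0, 0.0, 100.0] [-0.0, 0.0, 0.0] len 108 ang 0
```

jog_arm([
  [0.008,0.02,0.025,-3,3,3.5,0.0],
  [0.016,0.04,0.05,-6,6,7,0.0],
  [0.025,0.062,0.078,-7.3,7.7,8.3,0.0],
  [0.025,0.062,0.078,-7.3,7.7,8.3,0.0],
  [0.025,0.062,0.078,-7.3,7.7,8.3,0.0],
])

```text
time: 18.85
eef_pos: [502.5, -158.2, 147.7]
eef_rot: [[0.125, 0.982, 0.144], [0.631, -0.191, 0.752], [0.766, -0.003, -0.643]]
force: [-0.0, -1.4, -0.1]
width: 0.089
gripper_force: 40.5
```

```bash
python3 - <<'E'
from h import *
from bench import *
u=np.array([.981,-.195]);v=np.array([.195,.981]);c=np.array([541,-29])
T=c+u*(15-25.5)+v*-26; Q=tool(-101.3,50,-1)
print(np.round(read_state()["joints"],2).tolist())
plan((np.r_[T-v*10,117],Q),(np.r_[T-v*8,88],Q),(np.r_[T,62],tool(-101.3,36,-1)))
E
```

```text
[0.45, 0.81, 0.33, 1.78, -0.97, 1.37, 1.16]
move [40.0, 3.0, 95.0] [-0.3, 0.0, 0.0] len 103 ang 0
move [-21.0, -0.0, 20.0] [-0.0, 0.0, 0.0] len 29 ang 0
move [-15.0, -0.0, 23.0] [-0.0, -14.0, 0.0] len 27 ang 14
```

jog_arm([
  [0.014,0.001,0.033,0,0,0,0.0],
  [0.028,0.002,0.066,0,0,0,0.0],
  [0.04,0.003,0.094,0,0,0,0.0],
  [0.04,0.003,0.094,0,0,0,0.0],
  [0.04,0.003,0.094,0,0,0,0.0],
])

```text
time: 19.35
eef_pos: [524.5, -64.4, 118.8]
eef_rot: [[0.125, 0.981, 0.147], [0.633, -0.193, 0.75], [0.764, -0.001, -0.645]]
force: [-0.2, -1.1, -0.9]
width: 0.098
gripper_force: 40.5
```

```bash
python3 - <<'E'
from h import *
from bench import *
u=np.array([.981,-.195]);v=np.array([.195,.981]);c=np.array([541,-29])
T=c+u*(15-25.5)+v*-30; Q=tool(-101.3,50,-1)
p=np.array(read_state()["eef_pos"])[:2]-c; print(p@u,p@v)
plan((np.r_[T-v*6,92],tool(-101.3,46,-1)),(np.r_[T,62],tool(-101.3,35,-1)))
E
```

```text
-9.25739950558091 -37.94867294384807
move [-19.0, -1.0, 19.0] [-0.2, -3.8, 0.1] len 27 ang 4
move [-18.0, -0.0, 25.0] [0.0, -11.0, -0.0] len 31 ang 11
```

jog_arm([
  [-0.01,0,0.01,0,-2,0,0.0],
  [-0.019,-0.001,0.019,0,-4,0,0.0],
  [-0.026,-0.001,0.028,0,-8,0,0.0],
  [-0.033,-0.001,0.036,0,-12,0,0.0],
  [-0.039,-0.001,0.043,0,-14.8,0,0.0],
])

```text
time: 19.85
eef_pos: [525.6, -58.3, 61.6]
eef_rot: [[0.16, 0.981, 0.113], [0.805, -0.195, 0.561], [0.572, 0.001, -0.82]]
force: [0.2, 0.5, -0.9]
width: 0.094
gripper_force: 40.5
```

```bash
python3 - <<'E'
from h import *
from bench import *
u=np.array([.981,-.195]);v=np.array([.195,.981]);c=np.array([541,-29])
T=c+u*(15-25.5)+v*-30
p=np.array(read_state()["eef_pos"])[:2]-c; print(p@u,p@v)
plan((np.r_[T,50],tool(-101.3,35,-1)))
d=wrist(); np.savez("w9.npz",**d)
E
```

```text
-9.360981469194758 -31.74481572676853
move [-5.0, -1.0, 10.0] [0.0, 0.1, 0.1] len 11 ang 0
```

jog_arm([
  [-0.003,0,0.005,0,0,0,0.0],
  [-0.005,-0.001,0.01,0,0,0,0.0],
  [-0.005,-0.001,0.01,0,0,0,0.0],
  [-0.005,-0.001,0.01,0,0,0,0.03],
  [-0.005,-0.001,0.01,0,0,0,0.03],
])

```text
time: 20.4
eef_pos: [525.0, -52.8, 51.6]
eef_rot: [[0.157, 0.981, 0.112], [0.799, -0.193, 0.57], [0.581, -0.0, -0.814]]
force: [0.6, 4.0, 6.6]
width: 0.35
gripper_force: 3.7
```

jog_arm([
  [0,0,0,0,0,0,0.03],
  [0,0,0,0,0,0,0.03],
  [0,0,-0.01,0,0,0,0.03],
  [0,0,-0.03,0,0,0,0.03],
  [0,0,-0.06,0,0,0,0.03],
])

```text
time: 20.9
eef_pos: [516.9, -87.5, 98.3]
eef_rot: [[0.159, 0.981, 0.107], [0.802, -0.192, 0.566], [0.576, -0.005, -0.817]]
force: [1.0, -0.1, -0.3]
width: 0.356
gripper_force: 0.0
```

jog_arm([
  [0,0,-0.05,0,0,0,0.03],
  [0,0,-0.1,0,0,0,0.03],
  [0,0,-0.15,0,0,0,0.03],
  [0,0,-0.15,0,0,0,0.03],
  [0,0,-0.15,0,0,0,0.03],
])

```text
time: 21.4
eef_pos: [500.9, -175.4, 222.1]
eef_rot: [[0.161, 0.98, 0.114], [0.803, -0.197, 0.562], [0.573, 0.001, -0.819]]
force: [0.2, 0.1, 0.0]
width: 0.353
gripper_force: 0.0
```

```bash
python3 - <<'E'
from h import *
from bench import *
np.set_printoptions(precision=0,suppress=True)
u=np.array([.981,-.195]);v=np.array([.195,.981]);c0=np.array([541,-29])
W=wrist(); np.savez("w10.npz",**W)
for n in("scene","side","wrist"):
    d=W if n=="wrist" else {k:np.array(q) for k,q in get_image(n).items()}
    np.savez(n+"4.npz",**d)
    g=cv2.cvtColor(d["img"],cv2.COLOR_RGB2HSV); m=((g[...,1]<60)&(g[...,2]>150)).astype(np.uint8)
    k,l,st,c=cv2.connectedComponentsWithStats(m)
    for i in range(1,k):
        if 15<st[i,4]<12000:
            p=plane(d,c[i],30); q=p[:2]-c0
            if abs(q@u)<110 and abs(q@v)<70: print(n,st[i],c[i],"uv@30",q@u,q@v,"uv@47",[(plane(d,c[i],47)[:2]-c0)@a for a in(u,v)])
E
```

```text
scene [291 274  52  43 630] [315. 295.] uv@30 2.5700059955186476 -3.378293556909326 uv@47 [np.float64(15.130544339173222), np.float64(-14.666628505525097)]
scene [340 304   5   5  18] [342. 306.] uv@30 65.85957505211144 18.546723760935695 uv@47 [np.float64(76.9234032916742), np.float64(6.739892708757292)]
side [301 269  25  14 117] [314. 277.] uv@30 8.105790566812392 -16.594423118413864 uv@47 [np.float64(2.1646743203554237), np.float64(7.564527687821777)]
side [289 276  11   5  31] [294. 278.] uv@30 57.133983044672654 -2.8539668875940603 uv@47 [np.float64(50.01856541326458), np.float64(20.975878643366016)]
side [330 277   5   7  22] [333. 281.] uv@30 -43.5826520228511 -9.506511376954684 uv@47 [np.float64(-48.285749760948555), np.float64(14.482672930584265)]
wrist [319 120  29   1  29] [333. 120.] uv@30 0.9018117679605435 68.13349758473986 uv@47 [np.float64(0.27557149346119303), np.float64(57.13300026941231)]
wrist [ 326  145   77   75 2380] [363. 191.] uv@30 29.369353973453705 -9.265848180833526 uv@47 [np.float64(27.331728977714196), np.float64(-16.42898387010413)]
wrist [ 254  156   67   58 2891] [287. 186.] uv@30 -44.31172894282892 -4.029862195649116 uv@47 [np.float64(-42.69633907968805), np.float64(-11.452591444728027)]
```

```bash
python3 - <<'E'
from h import *
np.set_printoptions(linewidth=220)
u=np.array([.981,-.195]);v=np.array([.195,.981]);c0=np.array([541,-29])
def proj(d,P):
    q=d["mtx"]@(d["attitude"].T@(np.array(P)-d["eye"].ravel())); return (q[:2]/q[2]).round(0)
def W(a,b,z): return np.r_[c0+a*u+b*v,z]
for n in("scene4","side4","wrist4"):
    d=load(n); print(n,"plate top",proj(d,W(-10,-43,47)),proj(d,W(-10,-7,47)),"base",[proj(d,W(a,b,12)).tolist() for a,b in((-5,-43),(45,-43),(45,-7),(-5,-7))],"rim",[proj(d,W(a,b,60)).tolist() for a,b in((-90,-45),(90,-45),(90,45),(-90,45))])
g=cv2.cvtColor(load("wrist4")["img"],cv2.COLOR_RGB2GRAY); print(g[110:250:5,240:420:5])
g=cv2.cvtColor(load("side4")["img"],cv2.COLOR_RGB2GRAY); print(g[264:286:1,298:330:1])
E
```

```text
scene4 plate top [298. 295.] [311. 287.] base [[300.0, 307.0], [314.0, 320.0], [327.0, 312.0], [312.0, 300.0]] rim [[275.0, 272.0], [328.0, 317.0], [359.0, 297.0], [305.0, 256.0]]
side4 plate top [322. 267.] [319. 274.] base [[321.0, 278.0], [302.0, 276.0], [299.0, 284.0], [318.0, 285.0]] rim [[353.0, 265.0], [285.0, 259.0], [276.0, 278.0], [347.0, 285.0]]
wrist4 plate top [323. 219.] [323. 181.] base [[328.0, 230.0], [379.0, 230.0], [377.0, 196.0], [327.0, 196.0]] rim [[229.0, 216.0], [439.0, 216.0], [431.0, 123.0], [236.0, 124.0]]
[[132 133 134 ... 130 129 128]
 [130 131 132 ... 132 131 130]
 [140 141 139 ... 139 136 137]
 ...
 [ 59  57  58 ...  51  52  52]
 [ 66  66  66 ...  78  71  78]
 [136 137 139 ... 143 142 142]]
[[ 85  83  82  86  84  82  82  84  83  81  82  83  81  82  84  82  82  81  82  84  81  81  83  82  81  82  83  83  85  87  91  93]
 [ 84  82  84  85  84  82  83  85  84  82  83  85  83  83  83  84  83  83  84  85  84  84  85  82  81  82  83  83  81  81  83  82]
 [ 84  82  83  85  83  85  83  83  83  82  84  84  82  83  85  85  84  83  85  84  83  83  84  84  81  83  
[... 1813 characters left out ...]
156 153 153 132 109 105 103  97  92  92  86]
 [132 134 132 137 144 148 149 139 127 128 139 153 159 160 160 159 158 158 160 160 166 162 153 143 118 112 121 125 122 122 123 118]
 [100 102 104 107 110 117 120 126 132 133 138 141 142 142 145 145 147 148 149 142 148 157 153 138 111 100 100 102 103 119 131 133]
 [ 82  82  84  88  87  88  91  96  97  97 101 102 106 108 110 116 119 126 129 124 129 139 141 134 122 111 109 105 110 126 132 132]
 [ 84  82  82  83  82  82  82  82  82  82  82  83  83  86  84  89  92  94  96  96  99 102 105 109 107 109 114 115 121 125 129 131]
 [ 85  83  83  83  85  83  83  83  83  82  81  83  84  81  82  83  83  81  82  84  83  82  83  87  86  89  91  95  97  98  99 101]]
```

```bash
python3 - <<'E'
from h import *
np.set_printoptions(linewidth=220,threshold=10**6)
d=load("side4"); o=load("side0")
df=np.abs(d["img"].astype(int)-o["img"]).sum(2)[330:430,290:392]
g=d["img"][330:430,290:392].astype(int); rb=g[...,0]-g[...,2]
for y in range(10,90,4): print(330+y,"".join("#" if df[y,x]>60 else("+" if df[y,x]>25 else ".") for x in range(102)))
ys,xs=np.where(df>25); print(xs.min()+290,xs.max()+290,ys.min()+330,ys.max()+330)
def proj(d,P):
    q=d["mtx"]@(d["attitude"].T@(np.array(P)-d["eye"].ravel())); return (q[:2]/q[2]).round(1).tolist()
for c in((486,360),(486,366)):
  print(c,[proj(d,(c[0]+a*57.5,c[1]+b*57.5,z)) for a,b,z in((1,0,104),(-1,0,104),(0,-1,104),(0,1,80))],"lid 486,360",[proj(d,(486+a*75,360+b*75,80)) for a,b in((1,0),(-1,0),(0,-1),(0,1))])
E
```

```text
340 ..................................................................................+##################.
344 ..............................................................................+#######################
348 .......+.....................................................................+########################
352 ........................................+++............++.....................########################
356 ...........................................+...........+.......+................+#####################
360 .......................................+##################+.......+++.................+#############+.
364 ........................++......+#################################+...................................
368 ...................+.+++++...##################++++##################+........++......................
372 ................++++++..++.#########...........................########.........++....................
376 ................+++++++++++#####...................................####+........##....................
380 ................###.++++++
[... 661 characters left out ...]
#########################................................
408 ......................................+++#################++..........................................
412 ......................................................................................................
416 ......................................................................................................
290 391 331 409
(486, 360) [[308.2, 371.7], [372.6, 371.1], [339.6, 349.0], [341.3, 406.5]] lid 486,360 [[299.1, 381.5], [381.9, 380.7], [339.4, 352.1], [341.5, 414.9]]
(486, 366) [[308.1, 374.2], [372.9, 373.6], [339.7, 351.2], [341.4, 409.3]] lid 486,360 [[299.1, 381.5], [381.9, 380.7], [339.4, 352.1], [341.5, 414.9]]
```

```bash
python3 - <<'E'
from h import *
from bench import *
def dif(n,boxes):
    d={k:np.array(v) for k,v in get_image(n).items()}; o=load(n+"0")
    for nm,(x0,y0,x1,y1) in boxes.items():
        def edge(im): return cv2.Canny(im[y0:y1,x0:x1],60,150)>0
        a,b=edge(o["img"]),edge(d["img"]); near=cv2.dilate(a.astype(np.uint8),np.ones((3,3)))>0
        print(nm,(b&near).sum(),b.sum(),a.sum())
dif("scene",dict(sander=(236,322,274,360),cutter=(264,358,330,408),can=(160,325,206,404)))
dif("side",dict(glue=(308,305,335,352),can=(322,183,345,236)))
print(job_done())
E
```

```text
sander 197 270 220
cutter 245 245 245
can 243 340 268
glue 123 123 122
can 143 188 140
the job is handed in; nothing more can be done
None
```

The job is handed in at about 21 s: the roll was moved first and lies flat on the tin lid about 6 mm off centre, the sleeve, flange and bracket are in the bin below its rim, and the glue and cutter check as unmoved. The sander and can check was not clean (extra image edges, cause not confirmed), though all their original outlines are still in place.

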